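# Withdraw the loading rod from the sample tube

### The arm

A 6-joint arm with a two-finger parallel gripper is mounted at the origin on a cart in front of the work surface, level with it; the furniture and walls round the work are solid. World frame = base frame: x ahead of the robot, y to its left, z up, the work surface at z = 0. Lengths are in mm, angles in rad, forces in N, time in s.
With the tool pointing down it reaches from about 350 to 875 mm from the base axis. Payload 4.2 kg.
Tool frame: the origin (TCP) lies at the very end of the fingers, on their centre line; the grasp point (between the pads) lies 19 mm behind it (arm.grasp_offset is the distance from the TCP to the grasp point, in mm); z points along the fingers, y is the direction in which the jaws open and shut (so a half turn about z gives the same grasp; the last joint's range is limited). The gripper opens to 85 mm and grips with 20 to 120 N. Pads are 22 mm wide; open, the fingers measure 114 mm over their backs; the gripper's body (76 mm by 85 mm) begins 54 mm behind the grasp point. The pads swing forward as they close: fully open they stand 13 mm farther back than shut.
Start: joints at [0.259, 0.385, 0.008, 0, -1.194, -0.259], TCP at [624.979, 0.025, 231.312] pointing down, gripper open.
Joint ranges: [-3.14, 3.14], [-1.21, 2.06], [-1.07, 1.41], [-3.16, 2.05], [-2.99, -0.16], [-3.1, 3.1]. Speed limits (rad/s): [2.79, 2.79, 3.14, 3.14, 3.14, 3.14].

### API

Orientations are given as a unit quaternion [x, y, z, w].
In Python, from bench import arm gives the robot as it stands.
- The arm moves only by the tool arm_command, never from a script. Its argument "commands" is one flat list of numbers, 4 for each row, row after row: the shift along the tool's x, y, z in m, then the turn about the tool's z in degrees. In form: [tx, ty, tz, roll, tx, ty, tz, roll, ...]. A call has exactly 5 rows; each row shifts and turns the pose as measured when the row begins, along the tool's axes as they then stand; what a row does not reach is not made up. A row lasts 1/10 s, in which the tool goes at most 50 mm and 8.59 degrees, less where a joint would pass 70% of its speed; a pose out of reach is approached as far as the arm can. A call with a gripper value outside its range is refused whole. "jaw" is the opening, from 0 (shut) to 1 (fully open), set as the call begins (left out, the last holds). The fingers move at their own pace and stop on an object; the grip force is fixed at half the most. Time passes only in rows, so rows that do not move let the fingers close, or fill a call up. It gives the time, the measured TCP pose, the force and the opening at its end, in the units of the state.
- arm.read_state(): the state, without advancing time (a new reading comes with each control period).
- arm.get_image(name): name is "scene" or "side" or "wrist"; returns the picture (400x640x3 uint8, red, green, blue); there is no depth.
- arm.camera_info(name): a dict with "camera_matrix" (3x3 intrinsics, pixels), "world_from_camera" (4x4, takes a point from camera to world coordinates). Camera axes: x right, y down, z forward; pixel columns grow to the right and rows downward; lengths in mm; the calibration is good to about 2 mm. A picture is of the moment at which its call begins: read the wrist's pose just before it. camera_info takes no time and is no camera call; for the wrist camera it gives the pose at the moment of the call.
- arm.job_done(): hands the job in, once; it reports no verdict.
Trained networks look in the newest picture that a camera, given by its name, has taken for a name from the list of things; names that differ only in an ending like _2 or _b are one class to them, and where a whole thing is asked for, a point or a joint stands for the part that bears it (a point fixed in the world has none). Each returns a list of dicts, best first, with "confidence" (0 to 1); they miss things now and then, are a little off and sometimes report something else, mostly with a low value. They report only what shows in the picture. A call takes as long as a camera call.
- arm.regions_of(camera, target): "mask" (400x640 bool, what is visible of it).
- arm.place_of(camera, target): "centre" ([x, y, z] in mm, in the coordinates of the camera as it stood for that picture, good to about 4 mm: a listed point, or the origin of a listed thing).
The state is a dict: "clock": time; "joints": joint angles; "joint_vel": joint speeds; "joint_efforts": joint torques, N m; "position": TCP position; "ee_rot": TCP orientation; "contact_force": force on the tool from outside, world axes, zero at the start; "wrist_torque": the same for the moment, N m; "gripper_width": finger opening in mm.
Only numpy, scipy, OpenCV 4.12 (cv2) and the standard library are available. Lean on these libraries where they do the work, as an engineer would, in place of code of your own. Each camera call takes 0.05 s, during which the arm holds its last target.

### The job

Draw the steel loading rod all the way out of the horizontal glass tube, hand over hand through the guide plate, until the collar on its tail comes up against the guide. Do not haul on it once it stops; leave it let go and lying through the guide and over the roller rest. Leave everything else on the bench as it stands.

Things in the scene. Friction and masses are not known exactly. Their poses are not given: they have to be found in the camera images.
- fixture: Sample-loading stand, fixed: aluminium base rail 66 mm wide, 12 mm high, from y = -350 to +210 mm. Origin on the worktop under the middle of the guide plate; y is the draw direction (along the rod), z up. It carries a glass tube (y = -330 to -130 mm), a guide plate (y = 0) and a roller rest (y = +185 mm); nothing on it is higher than 96 mm above the worktop.
- mouth (a point): Centre of the open mouth of the horizontal glass tube, 76.5 mm above the worktop (stand y = -130 mm); the tube, bore 26 mm, outside 31 mm, runs 200 mm from here to stand -y, closed there, in saddles 41 mm wide.
- eye (a point): Middle of the eye, on the face towards the tube (stand y = -7 mm) of the steel guide plate, at the rod axis's height, 73.5 mm; the collar stops against this face. The plate is 46 mm wide, 14 mm thick (y = -7 to +7), 90 mm high, on a foot 30 mm long in y and 22 mm high; its eye is a closed round hole of 15 mm.
- rest (a point): Where the rod's axis comes over the roller rest (stand y = 185 mm, 73.5 mm high; the roller lies 1.5 mm under the level rod). The rest is 48 mm wide, 16 mm thick in y, open above, its cheeks 84 mm high and 30 mm apart.
- rod: Loose plain steel rod, 12 mm thick, 325 mm long, round-ended, 0.2 to 0.35 kg, slides with a drag under 5 N; axis 73.5 mm above the worktop. Origin at the nose tip; the rod runs to its -y. At first the nose is in the eye or up to 15 mm out, and only the 123 mm between tube and guide can be gripped. Tube, guide and rest carry it all along: it need not be lifted.
- collar (a point): On the rod's axis, front face of the collar (20 mm across, 12 mm long) that ends the tail, 313 mm behind the nose tip. It passes the tube but not the eye. It starts hidden 160 to 180 mm inside the mouth.
- by_beaker_small: bystander: small clear beaker, 74 mm across, 85 mm high
- by_vial_clear_0: bystander: vial with black cap, 25 mm across, 58 mm high
- by_lid_jar_1: bystander: small jar with white lid, 45 mm across, 64 mm high
- by_dropper_0: bystander: brown dropper bottle with red bulb, 27 mm across, 91 mm high
- by_weigh_boat_1: bystander: square white weighing boat, 67 mm wide, 16 mm high
- by_shot_glass_0: bystander: small clear tumbler, 53 mm across, 56 mm high
- by_vial_white_0: bystander: slim white-capped vial, 23 mm across, 62 mm high

How it is judged (in metres and radians):
On the way:
1. the collar has left the mouth of the tube, the rod still in the guide and the nose past the roller rest (y of collar in the frame of fixture above -0.115 m and y of rod in the frame of fixture above 0.19 m), for 0.1 s.
At the end, for the whole second after the job is handed in: The collar is within 4.5 mm of the guide plate's face (touching it, or nearly), the rod lies at rest level through the eye and over the roller rest (y of collar in the frame of fixture between -0.0115 and -0.002 m and y of rod in the frame of fixture above 0.29 m and z of rod in the frame of fixture between 0.062 and 0.085 m and x of rod in the frame of fixture between -0.025 and 0.025 m and linear speed of rod below 0.01 m/s).
It fails at once if the rod is hauled or jammed against the stand with more than 90 N (contact force between rod and fixture above 90 N).
It fails at once if a bystander is moved more than 15 mm (distance of any of by_beaker_small, by_vial_clear_0, by_lid_jar_1, by_dropper_0, by_weigh_boat_1, by_shot_glass_0, by_vial_white_0 from where it was at the start of the episode above 0.015 m).
It also fails if it takes over 48 s, if anything falls off the work surface, if the arm or the gripper's body presses on something with over 40 N, if the wrist force passes 120 N, or if a joint passes its speed limit or range.

## Working session

There is one attempt and no reset: what is moved stays moved. The work goes in short steps, Python scripts to look and compute and a tool call to move; the robot and the scene stay as the last step left them, time stands still between calls to the robot, and variables do not carry over. Pictures are saved under pics/ and viewed, and the job is handed in when it is done.

Besides the shell and the picture viewer there is one more tool, called after "Call:" as a command line: name --argument value ..., lists and objects as JSON in quotes. arm_command: Moves the arm, as the interface text tells. Its arguments: {"type":"object","properties":{"commands":{"type":"array"},"jaw":{"type":"number"}},"required":["commands"]}

```bash
mkdir -p pics
cat > h.py <<'E'
from bench import arm
import cv2,numpy as np
def snap(n,f):
    im=arm.get_image(n); cv2.imwrite('pics/'+f,im[:,:,::-1]); return im
def world(n,p):
    T=np.array(arm.camera_info(n)['world_from_camera']); return (T@np.append(p,1))[:3]
def proj(n,p):
    c=arm.camera_info(n);T=np.linalg.inv(np.array(c['world_from_camera']));q=np.array(c['camera_matrix'])@(T@np.append(p,1))[:3];return q[:2]/q[2]
def ray(n,uv):
    c=arm.camera_info(n);T=np.array(c['world_from_camera']);d=T[:3,:3]@np.linalg.inv(np.array(c['camera_matrix']))@np.array([*uv,1.]);return T[:3,3],d/np.linalg.norm(d)
def tri(rs):
    A=0;b=0
    for o,d in rs:
        P=np.eye(3)-np.outer(d,d);A=A+P;b=b+P@o
    x=np.linalg.solve(A,b); return x,[np.linalg.norm((np.eye(3)-np.outer(d,d))@(x-o)) for o,d in rs]
E
python3 - <<'E'
from h import *
np.set_printoptions(precision=1,suppress=True)
for n in ['scene','side','wrist']:
    snap(n,n+'0.png')
    for t in ['fixture','mouth','eye','rest','rod']:
        r=arm.place_of(n,t)
        for k in r[:1]: print(n,t,round(k['confidence'],2),world(n,k['centre']))
    print(np.array(arm.camera_info(n)['world_from_camera']))
print(arm.read_state())
E
```

```text
scene fixture 0.61 [ 479.8 -104.9   -2.8]
scene mouth 0.82 [ 477.6 -235.6   76. ]
scene eye 0.59 [ 479.5 -111.3   72.1]
scene rest 0.61 [487.7  85.2  73.7]
scene rod 0.7 [481.5 -98.4  72.5]
[[   0.6   -0.6    0.6   31. ]
 [  -0.8   -0.4    0.4 -478.5]
 [  -0.    -0.7   -0.7  645. ]
 [   0.     0.     0.     1. ]]
side mouth 0.93 [ 473.6 -230.1   80.6]
side eye 0.82 [ 473.6 -109.1   74.3]
side rest 0.94 [487.3  82.7  73.8]
side rod 0.58 [483.3 -94.2  70.5]
[[ -1.   -0.1   0.2 389.7]
 [ -0.2   0.5  -0.8 689.3]
 [ -0.   -0.9  -0.5 561.1]
 [  0.    0.    0.    1. ]]
wrist fixture 0.59 [ 480.4 -104.4    0.6]
wrist eye 0.94 [ 480.9 -107.5   70.3]
wrist rest 0.9 [488.5  87.6  73.8]
[[ -1.    0.    0.  625.3]
 [  0.    1.    0.3 -68.6]
 [  0.    0.3  -1.  374.3]
 [  0.    0.    0.    1. ]]
{'clock': 0.9, 'joints': array([ 0.3,  0.4,  0. , -0. , -1.2, -0.3]), 'joint_vel': array([ 0.,  0.,  0.,  0., -0., -0.]), 'joint_efforts': array([ -0. , -39.2,  18.9,   4.2,  -0. ,   0. ]), 'position': array([625. ,   0. , 231.3]), 'ee_rot': array([ 0.7, -0.7,  0. , -0. ]), 'contact_force': array([-0.4,  0.9,  0.7]), 'wrist_torque': array([0. , 0. , 0.1]), 'gripper_width': 85.20982118641541}
```

View pics/scene0.png

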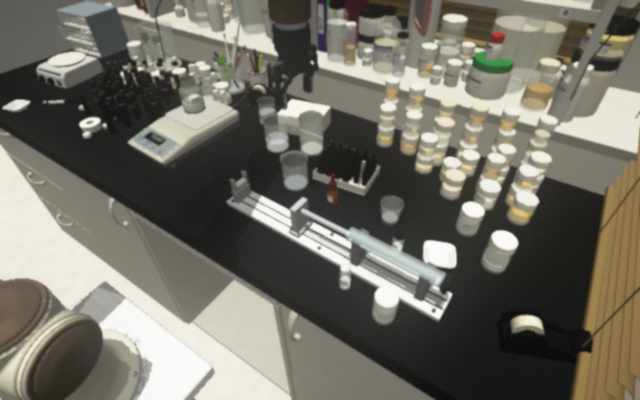

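View pics/side0.png

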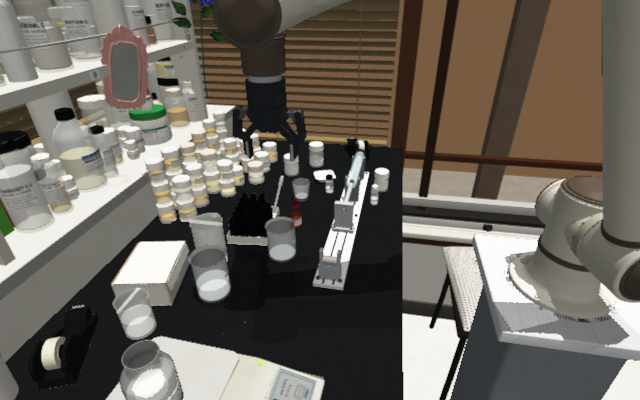

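View pics/wrist0.png

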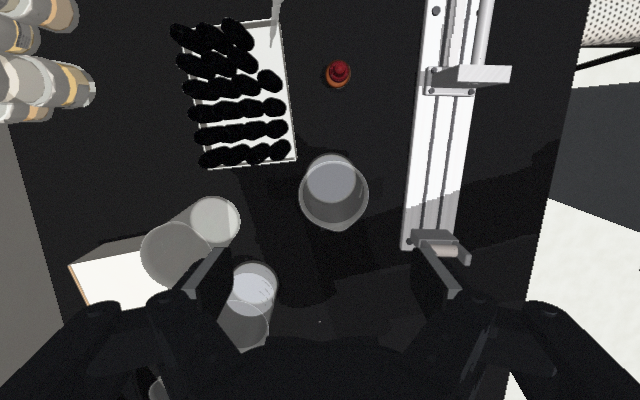

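Run:
```python
from h import *
from scipy.spatial.transform import Rotation as R
np.set_printoptions(precision=4,suppress=True)
s=arm.read_state();print(s['ee_rot']);print(R.from_quat(s['ee_rot']).as_matrix())
for n in ['scene','side']:
  for t in ['by_beaker_small','by_vial_clear_0','by_lid_jar_1','by_dropper_0','by_weigh_boat_1','by_shot_glass_0','by_vial_white_0']:
    r=arm.place_of(n,t)
    for k in r[:1]: print(n,t,round(k['confidence'],2),world(n,k['centre']))
```

```text
[ 0.7071 -0.7071  0.     -0.    ]
[[ 0. -1.  0.]
 [-1. -0.  0.]
 [-0. -0. -1.]]
scene by_beaker_small 0.82 [610.5369  13.4056   3.5782]
scene by_vial_clear_0 0.76 [ 553.3133 -313.1597   -3.3212]
scene by_lid_jar_1 0.95 [ 393.7336 -360.6642    2.4048]
scene by_dropper_0 0.75 [ 609.6113 -108.5232   -1.7067]
scene by_weigh_boat_1 0.82 [ 580.7949 -398.6006    1.9425]
scene by_shot_glass_0 0.58 [ 626.6108 -260.7608   -2.3182]
scene by_vial_white_0 0.72 [ 409.6091 -264.9055   -4.5034]
side by_beaker_small 0.63 [608.8224  12.215    3.6882]
side by_vial_clear_0 0.63 [ 553.3866 -312.9347    1.9015]
side by_lid_jar_1 0.63 [ 395.1143 -360.1622   -2.5812]
side by_dropper_0 0.49 [ 604.8464 -109.4492   -1.3572]
side by_weigh_boat_1 0.45 [ 580.5594 -400.6513   -0.3298]
side by_shot_glass_0 0.87 [ 628.7159 -261.0329    0.5079]
side by_vial_white_0 0.59 [ 409.126  -261.9919   -0.9778]
```

The scene shows the stand along world y: the roller rest is at about (240,190), the guide at (300,215) and the tube at (350–440, 240–280). The jaws already open across the rod. Next I'll move over the draw gap for a closer measurement.

Call:
arm_command --commands '[0.026, 0.029, 0, 0, 0.026, 0.029, 0, 0, 0.026, 0.029, 0, 0, 0.026, 0.029, 0, 0, 0.026, 0.029, 0, 0]' --jaw 0.5

```text
clock: 2.1
position: [478.7, -131.2, 229.6]
ee_rot: [0.709, -0.705, 0.0, 0.0]
contact_force: [0.0, -0.3, 0.5]
gripper_width: 42.7
```

Run:
```python
from h import *
np.set_printoptions(precision=1,suppress=True)
n='wrist'
print(arm.read_state()['position'])
snap(n,n+'1.png')
for t in ['fixture','mouth','eye','rest','rod']:
        r=arm.place_of(n,t)
        for k in r[:1]: print(n,t,round(k['confidence'],2),world(n,k['centre']),proj(n,world(n,k['centre'])))
print(arm.read_state()['position'],arm.read_state()['contact_force'])
```

```text
[ 478.7 -131.2  229.6]
wrist fixture 0.61 [ 480.4 -106.3   -0.7] [318.4 189.2]
wrist mouth 0.79 [ 478.2 -231.    77. ] [322.4  77.9]
wrist eye 0.68 [ 481.5 -107.    75.1] [320.1 205.2]
wrist rest 0.49 [ 554.1 -310.8    2.6] [254.6   5.3]
wrist rod 0.55 [479.5 -95.3  71.8] [322.7 214.1]
[ 480.7 -130.1  229.8] [-0.8  0.4  0.5]
```

View pics/wrist1.png

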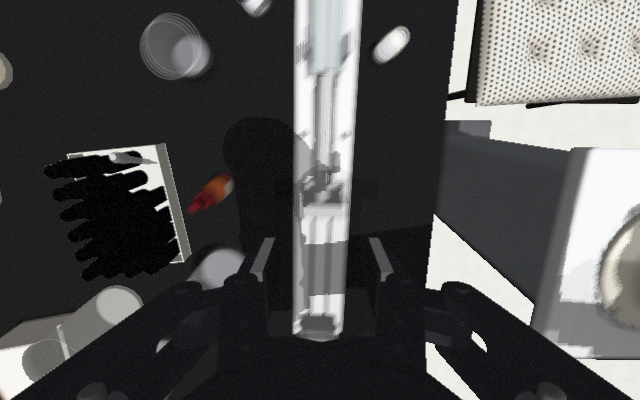

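The first picture is blurred because the arm was still settling. I'll take another one now that it is still.

Run:
```python
from h import *
np.set_printoptions(precision=1,suppress=True)
n='wrist'
im=snap(n,n+'2.png')
c=cv2.resize(im[30:350,220:420],None,fx=3,fy=1.8,interpolation=cv2.INTER_CUBIC);cv2.imwrite('pics/crop2.png',c[:,:,::-1])
for t in ['mouth','eye','rest','rod']:
        r=arm.place_of(n,t)
        for k in r[:1]: print(n,t,round(k['confidence'],2),world(n,k['centre']))
print(arm.read_state()['position'],arm.read_state()['ee_rot'])
for r in (80,100,120,140,160,180,230,260):
    print(r,im[r,305:345].mean(1).astype(int))
for p in ([480,-105,73.5],[478,-231,73.5],[487,84,73.5]): print(proj(n,p))
```

```text
wrist mouth 0.74 [ 480.4 -227.8   74.3]
wrist eye 0.62 [ 480.7 -110.1   71.2]
wrist rest 0.62 [482.2  85.   79.3]
wrist rod 0.71 [475.9 -94.4  72.1]
[ 480.5 -129.9  229.2] [ 0.7 -0.7  0.   0. ]
80 [246 246 246 245 243 244 232 116  79  44  47  73 125 121 146 172 190 203
 218 236 243 226 214 202 184 166 177 186  94  94 100 154 233 233 239 249
 249 249 247 247]
100 [249 248 249 248 247 240 159 136  60  63  79 132 164 131 162 183 198 213
 230 244 230 180 205 189 171 155 125 112 110 139 222 249 249 249 249 250
 249 248 248 248]
120 [249 249 249 248 248 241 155 108  67  64  99 168 139 146 177 195 205 222
 240 239 222 210 196 175 186 240 111 113 119 182 249 249 249 250 249 249
 249 249 249 248]
140 [237 250 249 249 249 243 154  64  60  72 121 164 130 164 186 199 210 222
 241 227 207 201 179 178 219 151 112 112 168 250 249 250 250 249 246 236
 109 105 108 114]
160 [168 170 173 170 168 161 105  63  60  98 170 118 105 118 144 208 223 237
 232 219 204 188 162 120  88  62  61  81 140 169 172 175 170 170 171 205
 250 250 249 250]
180 [231 233 235 235 226 118  60  43  59  99 122  84  89  96  95  95  99 102
  98  96  91  96 145 192  89  89 145 237 237 239 240 236 235 236 238 238
 237 238 237 235]
230 [233 233 232 229 214 109  84  91 154 234 231 232 232 231 232 232 234 235
 234 233 232 208  87  84 140 234 229 233 235 232 230 231 232 233 234 232
 231 231 230 211]
260 [124 125 122 113  77  41  53  96 127 129 123 124 125 125 124 126 127 126
 126 120  95  42  45  80 128 124 124 123 124 120 121 122 123 123 124 125
 122 116  79  14]
[321.9 205.8]
[324.8  76.3]
[315.3 353.8]
```

View pics/crop2.png

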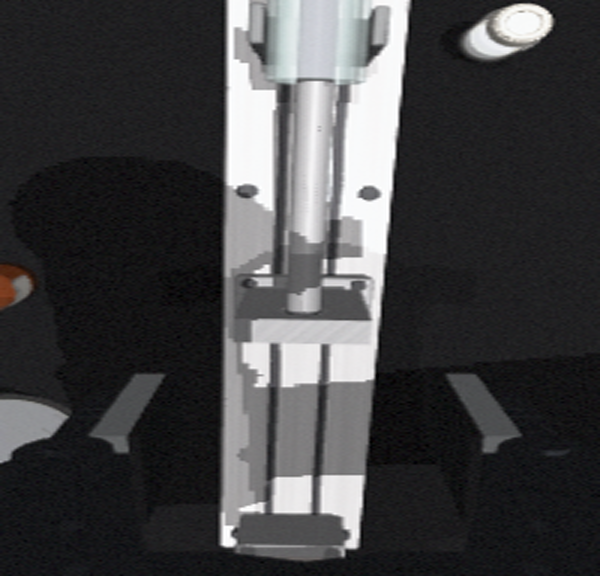

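Run:
```python
from h import *
np.set_printoptions(precision=1,suppress=True)
n='wrist'
im=cv2.imread('pics/wrist2.png').mean(2)
def at(uv,z):
    o,d=ray(n,uv); return o+d*(z-o[2])/d[2]
L=[];Rr=[]
for r in range(60,320,10):
    row=cv2.GaussianBlur(im,(3,3),0)[r]
    g=np.diff(row)
    # left edge: black->white between 280..310 ; right edge white->black 335..365
    l=280+np.argmax(g[280:305]); q=335+np.argmin(g[335:370])
    a=at((l+.5,r),12);b=at((q+.5,r),12);L.append(a);Rr.append(b)
    print(r,l,q,a[:2],b[:2],b[0]-a[0])
for X in(L,Rr):
    X=np.array(X); p=np.polyfit(X[:,1],X[:,0],1);
    for _ in range(3):
        m=abs(X[:,0]-np.polyval(p,X[:,1]))<2; p=np.polyfit(X[m,1],X[m,0],1)
    print(p[0],m.sum(),[np.polyval(p,y) for y in(-231,-106,84)])
for r,u in ((90,324.3),(100,324.),(120,323.3),(140,322.6),(158,322.3)): print(r,at((u,r),73.5))
import json
print(arm.read_state()['ee_rot'].round(4),arm.read_state()['position'])
for nm in['scene','side']:
  print(nm,[proj(nm,p) for p in ([480,-105,73.5],[478,-231,73.5],[487,84,73.5])])
```

```text
60 295 354 [ 509.9 -254.3] [ 444.7 -254.6] -65.1639264579996
70 295 353 [ 510.1 -244. ] [ 445.4 -244.4] -64.60520456537142
80 295 353 [ 510.2 -233.6] [ 445.1 -234. ] -65.1604488135797
90 295 352 [ 510.4 -223. ] [ 445.9 -223.4] -64.59201074641936
100 295 352 [ 510.6 -212.3] [ 445.5 -212.6] -65.15684953742897
110 294 351 [ 512.  -201.3] [ 446.3 -201.6] -65.73141831733363
120 294 351 [ 512.2 -190.1] [ 445.9 -190.5] -66.31645070731935
130 294 350 [ 512.4 -178.8] [ 446.7 -179.1] -65.73797595689331
140 294 349 [ 512.7 -167.2] [ 447.5 -167.5] -65.14901950591138
150 294 349 [ 512.9 -155.4] [ 447.2 -155.8] -65.7447734368206
160 294 348 [ 513.1 -143.4] [ 448.  -143.8] -65.14501002255258
170 294 348 [ 513.4 -131.2] [ 447.6 -131.6] -65.75182416016975
180 294 347 [ 513.6 -118.8] [ 448.5 -119.1] -65.14084975962811
190 294 347 [ 513.9 -106.1] [ 448.1 -106.4] -65.75914254762574
200 294 346 [514.1 -93.2] [449.  -93.5] -65.13653004888522
210 303 345 [503.  -80.1] [449.9 -80.3] -53.12012951356968
220 294 345 [514.6 -66.6] [449.5 -66.9] -65.13204154464478
230 294 344 [514.9 -52.9] [450.4 -53.2] -64.4848
[... 345 characters left out ...]
65.80005816681967
300 293 340 [518.3  51.1] [453.2  50.8] -65.11190425838174
310 293 340 [518.7  67.3] [452.9  67. ] -65.80935032848117
0.02765592280147211 25 [np.float64(510.5773196281804), np.float64(514.0343099783644), np.float64(519.2889353106441)]
0.0257305968595556 26 [np.float64(445.39883916009944), np.float64(448.6151637675439), np.float64(453.50397717085946)]
90 [ 478.4 -219.    73.5]
100 [ 478.6 -210.    73.5]
120 [ 479.2 -191.7   73.5]
140 [ 479.7 -172.7   73.5]
158 [ 479.9 -155.    73.5]
[ 0.7 -0.7  0.   0. ] [ 480.5 -129.9  229.2]
scene [array([299. , 209.3]), array([347.9, 233.5]), array([237.9, 177.6])]
side [array([343.7, 208. ]), array([350.2, 184.8]), array([328.6, 254.4])]
```

Call:
arm_command --commands '[0.026, 0, 0, 0.5, 0.026, 0, 0, 0.5, 0.026, 0.001, 0.02, 0.5, 0, 0, 0.035, 0, 0, 0, 0.035, 0]'

```text
clock: 3.15
position: [486.6, -210.0, 142.0]
ee_rot: [-0.702, 0.712, -0.006, 0.004]
contact_force: [-0.1, 0.3, -0.5]
gripper_width: 42.5
```

```bash
cat > st.py <<'E'
from h import *
from scipy.spatial.transform import Rotation as R
np.set_printoptions(precision=2,suppress=True)
def st():
    s=arm.read_state();p=s['position'];M=R.from_quat(s['ee_rot']).as_matrix()
    u=np.array([.0267,.99964]);o=np.array([481.4,-101.])
    d=p[:2]-o
    print('t',s['clock'],'pos',p,'stand y',d@u,'stand x',d@[u[1],-u[0]],'yaw err deg',np.degrees(np.arctan2(M[0,0],-M[1,0]))+1.53,'toolz',M[:,2],'F',s['contact_force'],'w',s['gripper_width'])
if __name__=='__main__': st()
E
python3 st.py
```

```text
t 3.15 pos [ 486.61 -210.02  141.97] stand y -108.84241374272432 stand x 8.116381591336639 yaw err deg 0.7248729951486137 toolz [ 0.01 -0.   -1.  ] F [-0.1   0.3  -0.54] w 42.5305240294492
```

Call:
arm_command --commands '[0, 0, 0, 0, 0, 0, 0, 0, 0, 0.003, 0, 0.4, 0, 0, 0, 0, 0, 0, 0, 0]'

```text
clock: 3.65
position: [484.0, -209.3, 142.1]
ee_rot: [-0.7, 0.714, -0.005, 0.002]
contact_force: [-0.0, -0.1, 0.8]
gripper_width: 42.9
```

```bash
python3 st.py
```

```text
t 3.65 pos [ 483.99 -209.27  142.11] stand y -108.16520085273844 stand x 5.4793187812315685 yaw err deg 0.4105548602478488 toolz [ 0.01 -0.   -1.  ] F [-0.03 -0.09  0.79] w 42.911572852532345
```

Call:
arm_command --commands '[0, 0.003, 0.02, 0.2, 0, 0.003, 0.02, 0.2, 0, 0, 0.02, 0, 0, 0, 0, 0, 0, 0, 0, 0]'

```text
clock: 4.15
position: [483.6, -209.7, 87.5]
ee_rot: [-0.698, 0.716, -0.011, 0.007]
contact_force: [0.4, 0.0, 0.8]
gripper_width: 42.8
```

Run:
```python
from st import *
st()
snap('wrist','w3.png')
```

```text
t 4.15 pos [ 483.64 -209.69   87.54] stand y -108.59138212712683 stand x 5.14620045747039 yaw err deg 0.13394936848640437 toolz [ 0.03 -0.01 -1.  ] F [0.43 0.01 0.84] w 42.750525373679
```

View pics/w3.png

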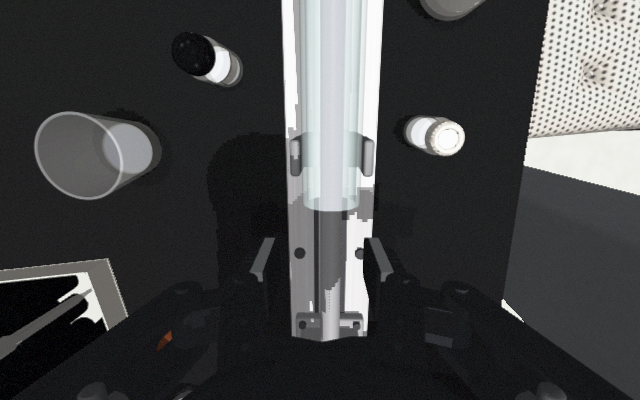

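Call:
arm_command --commands '[0, 0, 0, 0, 0, 0.003, 0.005, 0, 0, 0.002, 0.005, 0, 0, 0, 0.005, 0, 0, 0, 0, 0]'

```text
clock: 4.7
position: [480.5, -209.8, 74.6]
ee_rot: [-0.698, 0.716, -0.014, 0.009]
contact_force: [-0.0, -0.2, 0.2]
gripper_width: 42.8
```

```bash
python3 st.py
```

```text
t 4.7 pos [ 480.47 -209.85   74.59] stand y -108.83182822423329 stand x 1.9814164147813411 yaw err deg 0.13858759207808968 toolz [ 0.03 -0.01 -1.  ] F [-0.04 -0.16  0.23] w 42.763408648328046
```

Call:
arm_command --commands '[0, 0.002, 0.007, 0, 0, 0, 0.007, 0, 0, 0, 0.006, 0, 0, 0, 0, 0, 0, 0, 0, 0]'

```text
clock: 5.2
position: [478.7, -210.0, 51.9]
ee_rot: [-0.698, 0.715, -0.013, 0.008]
contact_force: [-0.5, -0.7, 0.3]
gripper_width: 42.8
```

Run:
```python
from st import *
st()
snap('wrist','w4.png')
```

```text
t 5.2 pos [ 478.65 -209.98   51.92] stand y -109.0111883404402 stand x 0.16535347336955467 yaw err deg 0.1461736655895367 toolz [ 0.03 -0.01 -1.  ] F [-0.54 -0.73  0.31] w 42.76844821439373
```

View pics/w4.png

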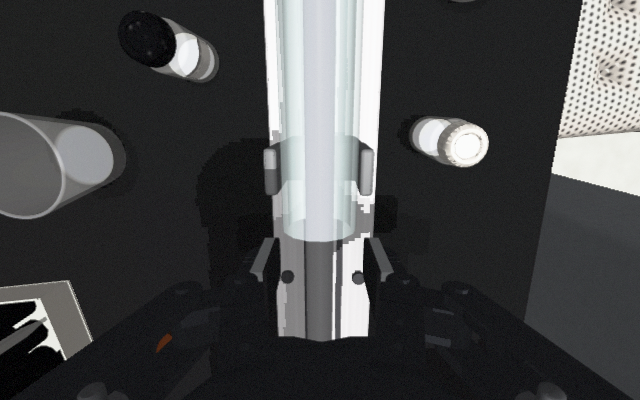

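The wrist picture shows the rod at u≈320, midway between the fingertips at 265 and 375. I'm closing on it.

Call:
arm_command --commands '[0, 0, -0.002, 0, 0, 0, 0, 0, 0, 0, 0, 0, 0, 0, 0, 0, 0, 0, 0, 0]' --jaw 0

```text
clock: 5.75
position: [479.0, -210.0, 54.7]
ee_rot: [-0.698, 0.715, -0.014, 0.009]
contact_force: [0.1, -0.1, -1.2]
gripper_width: 9.9
```

```bash
python3 st.py
```

```text
t 5.75 pos [ 478.97 -210.     54.66] stand y -109.0252449655888 stand x 0.4819760974727352 yaw err deg 0.14418393945255437 toolz [ 0.03 -0.01 -1.  ] F [ 0.11 -0.11 -1.2 ] w 9.876599514318652
```

Call:
arm_command --commands '[-0.004, 0, 0, 0, -0.004, 0, 0, 0, -0.004, 0, 0, 0, -0.004, 0, 0, 0, -0.004, 0, 0, 0]'

```text
clock: 6.25
position: [479.6, -188.8, 54.6]
ee_rot: [-0.698, 0.716, -0.014, 0.009]
contact_force: [0.5, -0.8, -1.0]
gripper_width: 10.0
```

Run:
```python
from st import *
st()
im=snap('side','s5.png')
cv2.imwrite('pics/s5c.png',cv2.resize(im[130:300,250:450],None,fx=4,fy=3.5)[:,:,::-1])
```

```text
t 6.25 pos [ 479.62 -188.78   54.6 ] stand y -87.79576439816573 stand x 0.5663721415533313 yaw err deg 0.10840027342747582 toolz [ 0.03 -0.01 -1.  ] F [ 0.52 -0.81 -1.  ] w 10.03776237505723
```

View pics/s5c.png

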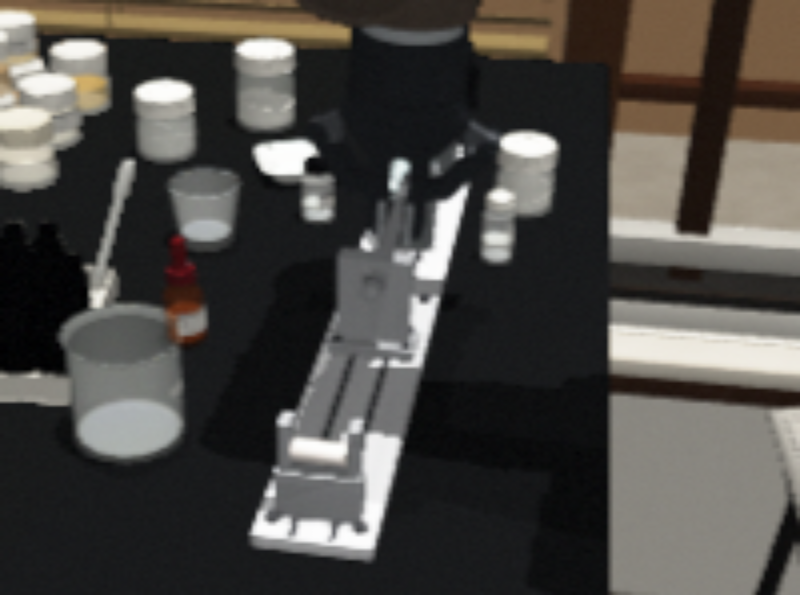

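Call:
arm_command --commands '[-0.011, 0, 0, 0, -0.011, 0, 0, 0, -0.011, 0, 0, 0, -0.011, 0, 0, 0, -0.008, 0, 0, 0]'

```text
clock: 6.8
position: [481.1, -132.2, 54.5]
ee_rot: [-0.698, 0.716, -0.014, 0.009]
contact_force: [0.3, -0.8, -0.4]
gripper_width: 10.0
```

Run:
```python
from st import *
st()
for n in ['side','scene']:
  im=snap(n,n+'6.png')
  r=arm.place_of(n,'rod')
  for k in r[:2]: print(n,k['confidence'],world(n,k['centre']))
  a,b=(slice(180,280),slice(290,390)) if n=='side' else (slice(150,250),slice(230,360))
  cv2.imwrite(f'pics/{n}6c.png',cv2.resize(im[a,b],None,fx=5,fy=5)[:,:,::-1])
st()
```

```text
t 6.8 pos [ 481.11 -132.2    54.46] stand y -31.199149301570152 stand x 0.5464108308068042 yaw err deg 0.13167055365086844 toolz [ 0.03 -0.01 -1.  ] F [ 0.35 -0.79 -0.38] w 10.01531595918866
side 0.49 [488.56 -15.02  69.05]
side 0.48 [ 473.99 -229.86   77.69]
scene 0.56 [482.77 -19.21  75.21]
scene 0.33 [ 478.61 -104.21   -5.43]
t 7.0 pos [ 481.2  -132.97   54.42] stand y -31.96447355830191 stand x 0.6586607975334842 yaw err deg 0.12990906877135777 toolz [ 0.03 -0.01 -1.  ] F [ 0.01  0.68 -0.8 ] w 9.68765248515381
```

View pics/side6c.png

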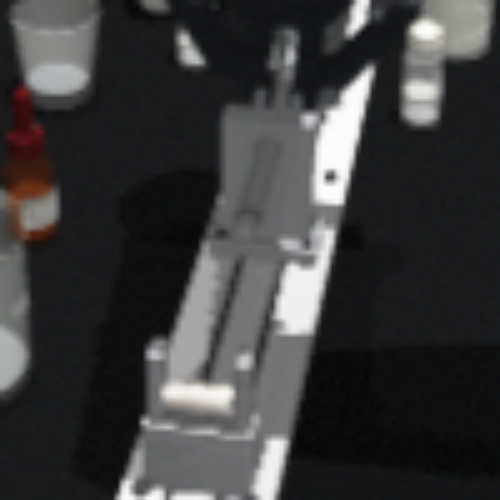

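View pics/scene6c.png

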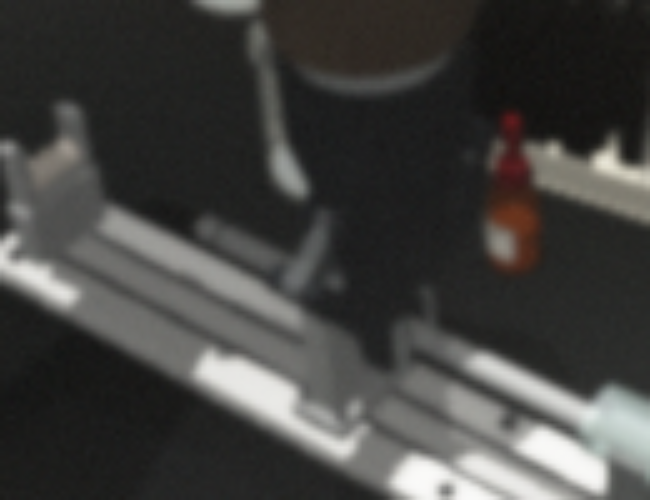

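The nose measures about stand y = +83 mm, up from about +5 mm, so the rod is following. I'll open fully, which lets the fingers straddle the 46 mm guide, and slide past it to regrip on the far side.

Call:
arm_command --commands '[0, 0, 0, 0, 0, 0, 0, 0, 0, 0, 0, 0, 0, 0, 0, 0, 0, 0, 0, 0]' --jaw 1

```text
clock: 7.5
position: [480.9, -134.2, 54.4]
ee_rot: [-0.698, 0.716, -0.014, 0.009]
contact_force: [0.2, 0.6, 0.4]
gripper_width: 81.2
```

```bash
python3 st.py
```

```text
t 7.5 pos [ 480.89 -134.25   54.45] stand y -33.250114517959304 stand x 0.37860120760007326 yaw err deg 0.002287153972693634 toolz [ 0.03 -0.01 -1.  ] F [0.19 0.65 0.42] w 81.17597618354756
```

Next: slide +60 mm along the stand.

Call:
arm_command --commands '[-0.015, 0, 0, 0, -0.015, 0, 0, 0, -0.015, 0, 0, 0, -0.013, 0, 0, 0, 0, 0, 0, 0]'

```text
clock: 8.0
position: [482.7, -75.6, 54.0]
ee_rot: [-0.696, 0.717, -0.014, 0.009]
contact_force: [0.2, -0.8, -0.1]
gripper_width: 85.4
```

Run:
```python
from st import *
st()
snap('wrist','w7.png')
```

```text
t 8.0 pos [482.65 -75.58  54.05] stand y 25.447195392859893 stand x 0.5754717858674392 yaw err deg -0.16885684863702033 toolz [ 0.03 -0.01 -1.  ] F [ 0.23 -0.79 -0.15] w 85.37378273101689
```

View pics/w7.png

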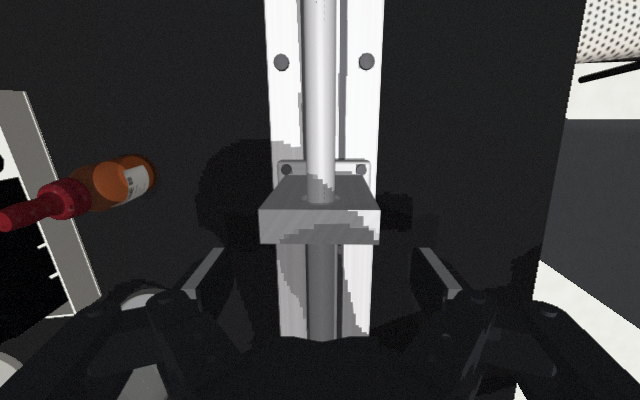

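The rod at u≈321 is centred between the open fingers, and the guide is cleared behind them. I'll move on 3 mm and close.

Call:
arm_command --commands '[-0.003, 0, 0, 0, 0, 0, 0, 0, 0, 0, 0, 0, 0, 0, 0, 0, 0, 0, 0, 0]' --jaw 0

```text
clock: 8.55
position: [482.4, -74.6, 53.9]
ee_rot: [-0.695, 0.718, -0.014, 0.009]
contact_force: [2.5, 0.6, -0.2]
gripper_width: 12.5
```

Call:
arm_command --commands '[0, 0, 0, 0, 0, 0, 0, 0, 0, 0, 0, 0, -0.003, 0, 0, 0, -0.005, 0, 0, 0]'

```text
clock: 9.05
position: [483.1, -66.9, 54.1]
ee_rot: [-0.695, 0.719, -0.015, 0.009]
contact_force: [0.5, -1.4, 0.1]
gripper_width: 9.9
```

```bash
python3 st.py
```

```text
t 9.05 pos [483.07 -66.93  54.05] stand y 34.106304400679036 stand x 0.757063487529546 yaw err deg -0.3836996772596728 toolz [ 0.03 -0.01 -1.  ] F [ 0.5  -1.45  0.09] w 9.879521841632357
```

Call:
arm_command --commands '[-0.011, 0, 0, 0.1, -0.011, 0, 0, 0.1, -0.011, 0, 0, 0.1, -0.011, 0, 0, 0.1, -0.008, 0, 0, 0]'

```text
clock: 9.55
position: [485.1, -10.3, 53.7]
ee_rot: [-0.693, 0.721, -0.015, 0.009]
contact_force: [-0.1, -0.6, 0.5]
gripper_width: 9.6
```

Run:
```python
from st import *
st()
for n in ['scene','side']:
  im=snap(n,n+'8.png')
  r=arm.place_of(n,'rod')
  for k in r[:2]: print(n,k['confidence'],world(n,k['centre']))
  a,b=(slice(200,300),slice(290,390)) if n=='side' else (slice(140,240),slice(210,340))
  cv2.imwrite(f'pics/{n}8c.png',cv2.resize(im[a,b],None,fx=5,fy=5)[:,:,::-1])
```

```text
t 9.55 pos [485.09 -10.33  53.65] stand y 90.73555500269664 stand x 1.267253893990786 yaw err deg -0.7271865093733687 toolz [ 0.03 -0.01 -1.  ] F [-0.1  -0.55  0.54] w 9.62532332888621
side 0.43 [489.16  47.96  66.92]
```

View pics/scene8c.png

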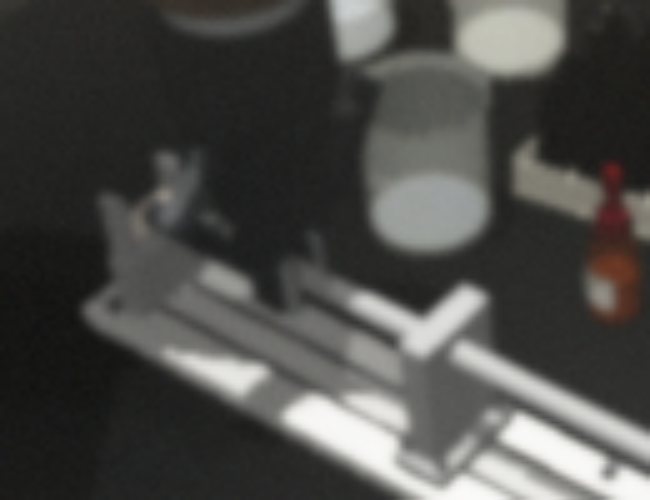

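View pics/side8c.png

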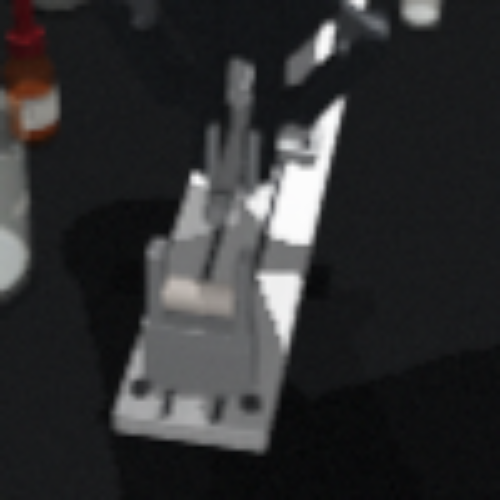

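Call:
arm_command --commands '[-0.011, 0, 0, -0.2, -0.011, 0.0005, 0, -0.2, -0.011, 0, 0, -0.2, -0.011, 0, 0, -0.1, -0.008, 0, 0, 0]'

```text
clock: 10.25
position: [486.0, 42.6, 53.6]
ee_rot: [-0.697, 0.717, -0.015, 0.008]
contact_force: [1.1, -2.0, 0.9]
gripper_width: 10.2
```

Run:
```python
from st import *
st()
for n in ['side']:
  im=snap(n,n+'9.png')
  r=arm.place_of(n,'rod')
  for k in r[:2]: print(n,k['confidence'],world(n,k['centre']))
  a,b=(slice(200,300),slice(290,390)) if n=='side' else (slice(140,240),slice(210,340))
  cv2.imwrite(f'pics/{n}9c.png',cv2.resize(im[a,b],None,fx=5,fy=5)[:,:,::-1])
st()
```

```text
t 10.25 pos [485.96  42.57  53.58] stand y 143.64413396718217 stand x 0.7264744510166274 yaw err deg -0.1684860244931945 toolz [ 0.03 -0.01 -1.  ] F [ 1.13 -2.04  0.91] w 10.156909027725911
side 0.72 [488.78  99.7   70.86]
side 0.33 [ 472.12 -232.42   78.59]
t 10.35 pos [486.48  43.31  53.57] stand y 144.3932575274126 stand x 1.2205578594072846 yaw err deg -0.11905088027508626 toolz [ 0.03 -0.01 -1.  ] F [0.83 1.98 2.6 ] w 10.199990148040554
```

View pics/side9c.png

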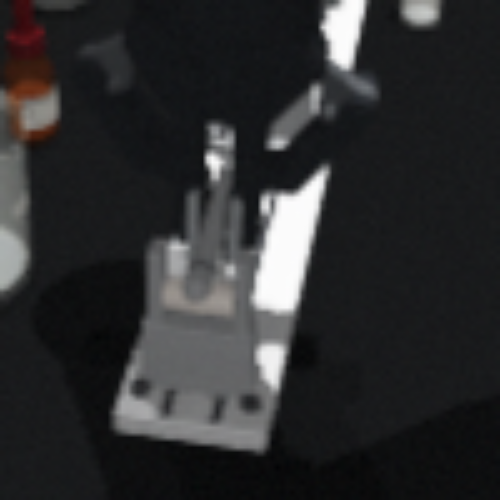

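The nose is over the roller, at stand y ≈ 200. A little more draw first, then open and go back to the guide.

Call:
arm_command --commands '[-0.004, 0, 0, 0, -0.004, 0, 0, 0, 0, 0, 0, 0, 0, 0, 0, 0, 0, 0, 0, 0]'

```text
clock: 10.85
position: [486.6, 52.1, 53.5]
ee_rot: [-0.697, 0.717, -0.015, 0.009]
contact_force: [0.1, -0.5, 2.0]
gripper_width: 9.6
```

```bash
python3 st.py
```

```text
t 10.85 pos [486.55  52.07  53.52] stand y 153.15081341424792 stand x 1.0659410582054125 yaw err deg -0.15646840146227392 toolz [ 0.03 -0.01 -1.  ] F [ 0.12 -0.48  2.05] w 9.586047328593722
```

Call:
arm_command --commands '[0, 0, 0, 0, 0, 0, 0, 0, 0, 0, 0, 0, 0, 0, 0, 0, 0, 0, 0, 0]' --jaw 0.6

```text
clock: 11.35
position: [485.9, 51.5, 52.6]
ee_rot: [-0.696, 0.718, -0.014, 0.008]
contact_force: [0.3, -0.8, 0.4]
gripper_width: 51.3
```

Run:
```python
from st import *
st()
for n in ['scene','side']:
  im=snap(n,n+'10.png')
  for t in('rod','collar'):
   for k in arm.place_of(n,t)[:2]: print(n,t,k['confidence'],world(n,k['centre']))
  a,b=(slice(200,300),slice(290,390)) if n=='side' else (slice(140,260),slice(210,370))
  cv2.imwrite(f'pics/{n}10c.png',cv2.resize(im[a,b],None,fx=5,fy=5)[:,:,::-1])
```

```text
t 11.35 pos [485.85  51.52  52.6 ] stand y 152.5808638739323 stand x 0.37640840373688383 yaw err deg -0.22439922533087842 toolz [ 0.03 -0.01 -1.  ] F [ 0.27 -0.79  0.44] w 51.25252447409327
scene rod 0.9 [485.32 107.19  70.64]
scene collar 0.94 [ 479.02 -203.26   70.88]
side rod 0.49 [487.88 108.92  68.11]
```

View pics/scene10c.png

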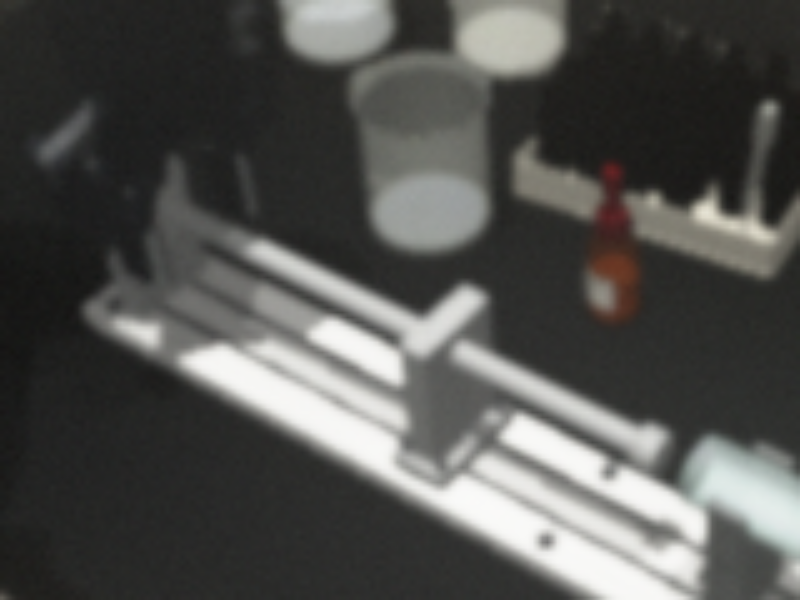

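The collar has left the tube and is at stand y ≈ −103, with the nose at ≈ +209. I'm going back for the last stroke.

Call:
arm_command --commands '[0.027, 0, 0, 0, 0.027, 0, 0, 0, 0.027, 0, 0, 0, 0.025, 0, 0, 0, 0, 0, 0, 0]'

```text
clock: 12.15
position: [483.7, -56.5, 53.9]
ee_rot: [-0.698, 0.716, -0.015, 0.009]
contact_force: [0.0, 0.3, 0.5]
gripper_width: 51.4
```

```bash
python3 st.py
```

```text
t 12.15 pos [483.68 -56.55  53.88] stand y 44.49941156640103 stand x 1.088654057957783 yaw err deg 0.008605296837634668 toolz [ 0.03 -0.01 -1.  ] F [0.03 0.35 0.48] w 51.37903031575321
```

Call:
arm_command --commands '[0, 0, 0, 0, 0, 0, 0, 0, 0, 0, 0, 0, 0, 0, 0, 0, 0, 0, 0, 0]' --jaw 0

```text
clock: 12.65
position: [484.0, -55.0, 54.2]
ee_rot: [-0.698, 0.716, -0.015, 0.009]
contact_force: [-1.0, -0.4, 0.4]
gripper_width: 9.6
```

Run:
```python
from st import *
st()
for n in ['scene','scene','side','wrist']:
  im=snap(n,n+'11.png')
  for t in('rod','collar','eye'):
   for k in arm.place_of(n,t)[:1]: print(n,t,k['confidence'],world(n,k['centre']))
```

```text
t 12.65 pos [484.02 -54.97  54.15] stand y 46.08434616996977 stand x 1.3928800745429635 yaw err deg 0.1281685183575807 toolz [ 0.03 -0.01 -1.  ] F [-1.03 -0.4   0.4 ] w 9.637822314817331
scene rod 0.61 [486.13 107.5   70.68]
scene collar 0.72 [ 479.17 -201.96   70.93]
scene eye 0.92 [ 482.54 -109.78   73.64]
scene rod 0.82 [487.83 107.18  71.57]
scene collar 0.71 [ 480.42 -204.97   70.94]
scene eye 0.85 [ 482.51 -112.7    74.03]
side rod 0.52 [490.68 108.57  69.37]
side eye 0.71 [ 475.1  -112.62   73.32]
wrist eye 0.58 [ 482.29 -109.16   73.11]
```

View pics/wrist11.png

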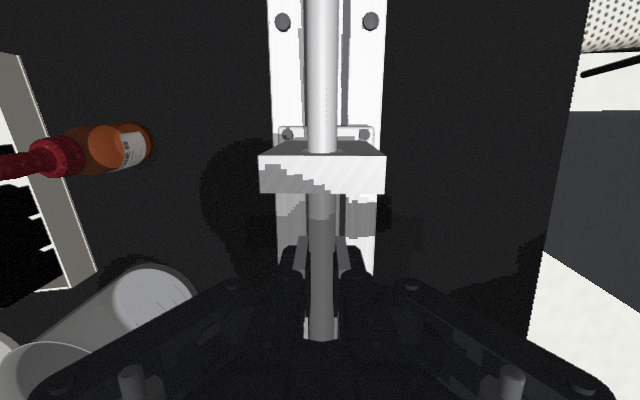

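Call:
arm_command --commands '[-0.014, 0, 0, 0, -0.014, 0, 0, 0, -0.014, 0, 0, 0, -0.014, 0, 0, 0, -0.01, 0, 0, 0]'

```text
clock: 13.95
position: [486.0, 9.5, 53.9]
ee_rot: [-0.697, 0.717, -0.016, 0.008]
contact_force: [-0.6, -2.3, 0.4]
gripper_width: 9.8
```

Call:
arm_command --commands '[0, 0, 0, 0, 0, 0, 0, 0, 0, 0, 0, 0, 0, 0, 0, 0, 0, 0, 0, 0]'

```text
clock: 14.45
position: [486.3, 9.8, 53.9]
ee_rot: [-0.697, 0.717, -0.016, 0.008]
contact_force: [-0.1, 1.0, -0.5]
gripper_width: 10.1
```

Run:
```python
from st import *
st()
for n in ['scene','wrist']:
  im=snap(n,n+'12.png')
  for t in('rod','collar','eye'):
   for k in arm.place_of(n,t)[:1]: print(n,t,k['confidence'],world(n,k['centre']))
im=cv2.imread('pics/scene12.png')
cv2.imwrite(f'pics/scene12c.png',cv2.resize(im[170:250,260:360],None,fx=7,fy=7,interpolation=cv2.INTER_CUBIC))
```

```text
t 14.45 pos [486.33   9.76  53.91] stand y 110.8504171523178 stand x 1.96658221958555 yaw err deg -0.07733133555562843 toolz [ 0.03 -0.01 -1.  ] F [-0.14  0.99 -0.47] w 10.141745416806943
scene rod 0.91 [489.57 172.62  73.16]
scene collar 0.81 [ 482.6  -140.66   72.08]
scene eye 0.58 [ 477.95 -109.62   74.5 ]
```

View pics/scene12c.png

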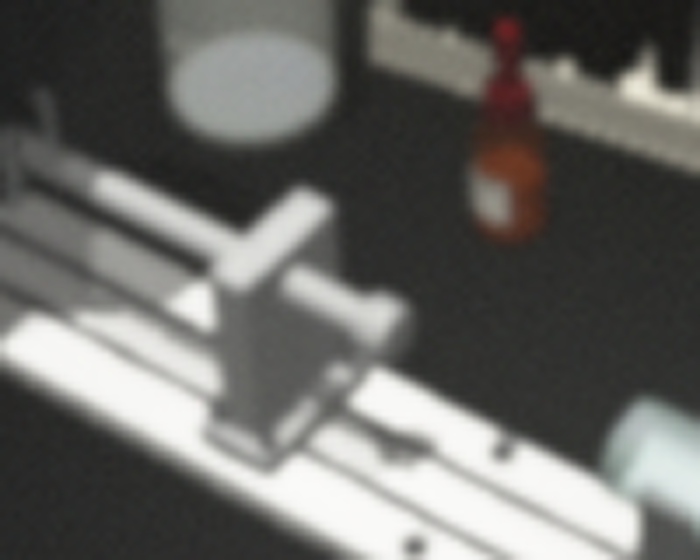

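View pics/wrist12.png

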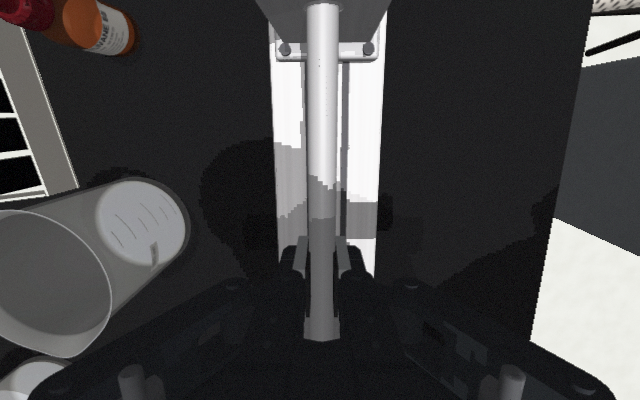

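Call:
arm_command --commands '[-0.005, 0, 0, 0, -0.005, 0.0005, 0, 0, -0.005, 0, 0, 0, -0.003, 0, 0, 0, 0, 0, 0, 0]'

```text
clock: 15.35
position: [486.1, 28.9, 53.8]
ee_rot: [-0.697, 0.716, -0.016, 0.008]
contact_force: [0.8, -0.4, 0.8]
gripper_width: 9.9
```

Run:
```python
from st import *
st()
for n in ['scene','scene','side']:
  im=snap(n,n+'13.png')
  for t in('rod','collar','eye'):
   for k in arm.place_of(n,t)[:1]: print(n,t,k['confidence'],world(n,k['centre']))
im=cv2.imread('pics/scene13.png')
cv2.imwrite(f'pics/scene13c.png',cv2.resize(im[170:250,260:360],None,fx=7,fy=7,interpolation=cv2.INTER_CUBIC))
for y in (-108,-118,-128,-138): print(y,(proj('scene',[481,y,73.5])-[260,170])*7)
st()
```

```text
t 15.35 pos [486.13  28.86  53.82] stand y 129.94015690758476 stand x 1.2564145628674939 yaw err deg -0.013214901188481232 toolz [ 0.03 -0.01 -1.  ] F [ 0.83 -0.4   0.76] w 9.9327453956239
scene rod 0.93 [491.28 189.91  73.1 ]
scene collar 0.72 [ 482.55 -118.77   71.21]
scene eye 0.65 [ 481.54 -110.69   73.22]
scene rod 0.89 [491.94 190.12  72.35]
scene collar 0.77 [ 482.35 -120.8    68.58]
scene eye 0.71 [ 479.68 -109.28   73.  ]
side rod 0.79 [491.76 192.79  69.91]
side eye 0.72 [ 474.01 -110.64   74.6 ]
-108 [282.79 277.07]
-118 [308.64 289.42]
-128 [334.75 301.9 ]
-138 [361.14 314.52]
t 15.95 pos [486.21  28.25  53.85] stand y 129.33245796070324 stand x 1.3608447875556602 yaw err deg -0.06279103791108476 toolz [ 0.03 -0.01 -1.  ] F [-0.01  0.98  0.79] w 9.96775112949452
```

View pics/scene13c.png

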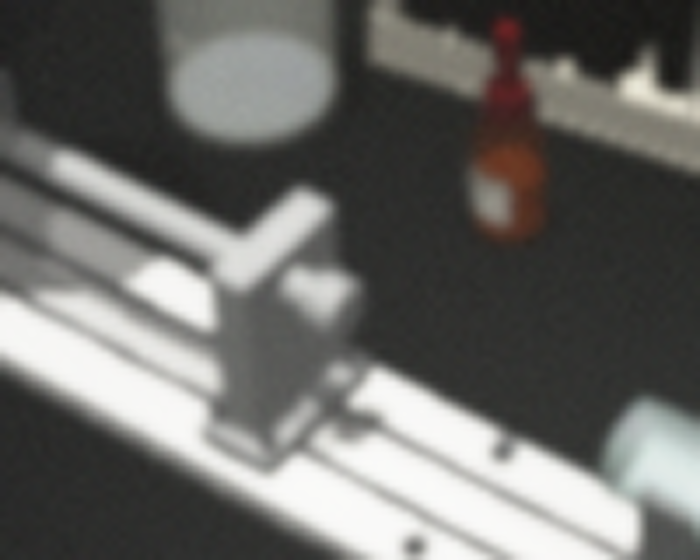

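About 9 mm remains, so I'm creeping now.

Call:
arm_command --commands '[-0.001, 0, 0, 0, -0.001, 0, 0, 0, -0.001, 0, 0, 0, -0.001, 0, 0, 0, -0.001, 0, 0, 0]'

```text
clock: 16.45
position: [485.7, 32.0, 53.8]
ee_rot: [-0.697, 0.717, -0.016, 0.006]
contact_force: [0.8, -2.1, 0.3]
gripper_width: 10.1
```

Call:
arm_command --commands '[0, 0, 0, 0, 0, 0, 0, 0, 0, 0, 0, 0, 0, 0, 0, 0, 0, 0, 0, 0]'

```text
clock: 16.95
position: [485.7, 32.2, 53.8]
ee_rot: [-0.697, 0.717, -0.016, 0.006]
contact_force: [-0.6, -1.0, 0.9]
gripper_width: 10.2
```

Run:
```python
from st import *
st()
for n in ['scene']:
  im=snap(n,n+'14.png')
  for t in('rod','collar','eye'):
   for k in arm.place_of(n,t)[:1]: print(n,t,k['confidence'],world(n,k['centre']))
im=cv2.imread('pics/scene14.png')
cv2.imwrite(f'pics/scene14c.png',cv2.resize(im[170:250,260:360],None,fx=7,fy=7,interpolation=cv2.INTER_CUBIC))
```

```text
t 16.95 pos [485.71  32.25  53.8 ] stand y 133.31471528672157 stand x 0.7490550291870088 yaw err deg -0.05985216583985098 toolz [ 0.03 -0.01 -1.  ] F [-0.64 -0.95  0.92] w 10.240036774296984
scene rod 0.7 [491.21 195.35  68.4 ]
scene collar 0.95 [ 482.1  -115.83   71.58]
scene eye 0.9 [ 482.92 -113.73   72.74]
```

View pics/scene14c.png

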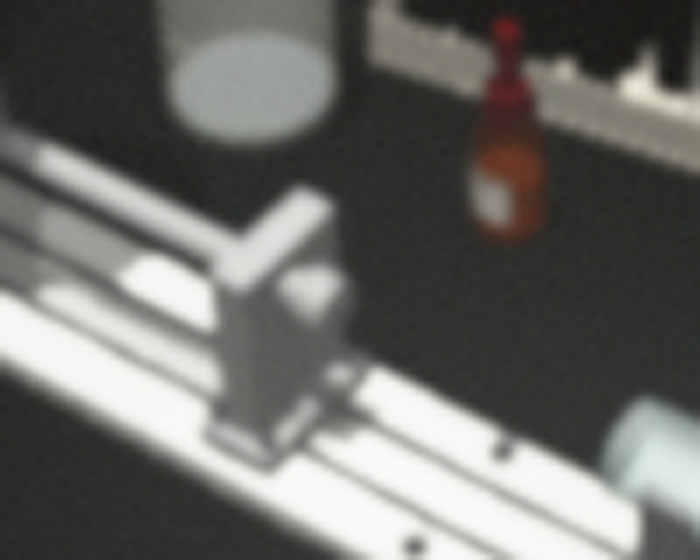

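Call:
arm_command --commands '[-0.001, 0, 0, 0, -0.001, 0, 0, 0, -0.001, 0, 0, 0, 0, 0, 0, 0, 0, 0, 0, 0]'

```text
clock: 17.65
position: [485.7, 35.4, 53.8]
ee_rot: [-0.697, 0.717, -0.016, 0.006]
contact_force: [0.2, -1.7, -0.1]
gripper_width: 10.3
```

```bash
python3 st.py
```

```text
t 17.65 pos [485.69  35.43  53.77] stand y 136.49351470498814 stand x 0.6446144208983494 yaw err deg -0.05174005955897876 toolz [ 0.03 -0.01 -1.  ] F [ 0.23 -1.71 -0.07] w 10.318461740989008
```

Call:
arm_command --commands '[-0.001, 0, 0, 0, -0.0005, 0, 0, 0, 0, 0, 0, 0, 0, 0, 0, 0, 0, 0, 0, 0]'

```text
clock: 18.15
position: [485.7, 37.0, 53.8]
ee_rot: [-0.697, 0.717, -0.016, 0.006]
contact_force: [-0.4, -2.0, 1.6]
gripper_width: 9.6
```

Run:
```python
from st import *
st()
for n in ['scene']:
  im=snap(n,n+'15.png')
  for t in('rod','collar','eye'):
   for k in arm.place_of(n,t)[:1]: print(n,t,k['confidence'],world(n,k['centre']))
im=cv2.imread('pics/scene15.png')
cv2.imwrite(f'pics/scene15c.png',cv2.resize(im[180:240,280:330],None,fx=10,fy=10,interpolation=cv2.INTER_CUBIC))
```

```text
t 18.15 pos [485.72  37.04  53.77] stand y 138.10742307882646 stand x 0.632165295410929 yaw err deg -0.04444819681865919 toolz [ 0.03 -0.01 -1.  ] F [-0.38 -2.02  1.59] w 9.636650038731446
scene rod 0.81 [490.47 197.74  68.32]
scene collar 0.74 [ 482.2  -111.52   69.75]
scene eye 0.96 [ 479.33 -111.18   71.51]
```

View pics/scene15c.png

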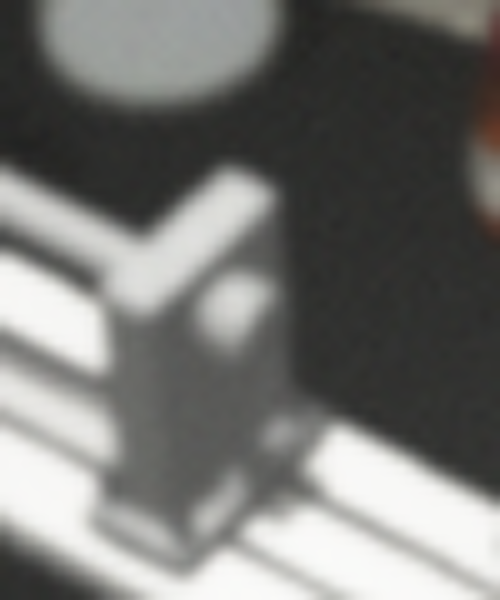

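Call:
arm_command --commands '[-0.0007, 0, 0, 0, 0, 0, 0, 0, 0, 0, 0, 0, 0, 0, 0, 0, 0, 0, 0, 0]'

```text
clock: 18.85
position: [485.7, 37.9, 53.8]
ee_rot: [-0.697, 0.717, -0.016, 0.006]
contact_force: [0.2, -2.0, 1.2]
gripper_width: 10.5
```

Call:
arm_command --commands '[-0.0007, 0, 0, 0, 0, 0, 0, 0, 0, 0, 0, 0, 0, 0, 0, 0, 0, 0, 0, 0]'

```text
clock: 19.35
position: [485.7, 38.3, 53.8]
ee_rot: [-0.697, 0.717, -0.016, 0.006]
contact_force: [0.8, -1.1, 0.9]
gripper_width: 10.2
```

```bash
python3 st.py
```

```text
t 19.35 pos [485.71  38.33  53.77] stand y 139.39339292796367 stand x 0.5894909498508867 yaw err deg -0.0556101911000777 toolz [ 0.03 -0.02 -1.  ] F [ 0.76 -1.1   0.91] w 10.208343584347558
```

Call:
arm_command --commands '[-0.0007, 0, 0, 0, 0, 0, 0, 0, 0, 0, 0, 0, 0, 0, 0, 0, 0, 0, 0, 0]'

```text
clock: 19.85
position: [485.5, 38.3, 53.8]
ee_rot: [-0.697, 0.717, -0.016, 0.005]
contact_force: [-0.4, -1.6, 1.1]
gripper_width: 9.7
```

Call:
arm_command --commands '[-0.0007, 0, 0, 0, 0, 0, 0, 0, 0, 0, 0, 0, 0, 0, 0, 0, 0, 0, 0, 0]'

```text
clock: 20.35
position: [485.4, 38.3, 53.8]
ee_rot: [-0.697, 0.716, -0.017, 0.004]
contact_force: [0.6, -3.0, 1.4]
gripper_width: 10.1
```

Run:
```python
from st import *
st()
for n in ['scene']:
  im=snap(n,n+'16.png')
  for t in('rod','collar','eye'):
   for k in arm.place_of(n,t)[:1]: print(n,t,k['confidence'],world(n,k['centre']))
im=cv2.imread('pics/scene16.png')
cv2.imwrite(f'pics/scene16c.png',cv2.resize(im[180:240,280:330],None,fx=10,fy=10,interpolation=cv2.INTER_CUBIC))
```

```text
t 20.35 pos [485.37  38.32  53.76] stand y 139.3771371758549 stand x 0.2493759383221836 yaw err deg -0.031714802984343704 toolz [ 0.03 -0.02 -1.  ] F [ 0.58 -3.03  1.38] w 10.07797299215297
scene rod 0.9 [488.85 199.26  71.51]
scene collar 0.89 [ 481.22 -110.53   72.44]
scene eye 0.61 [ 480.66 -110.92   73.61]
```

View pics/scene16c.png

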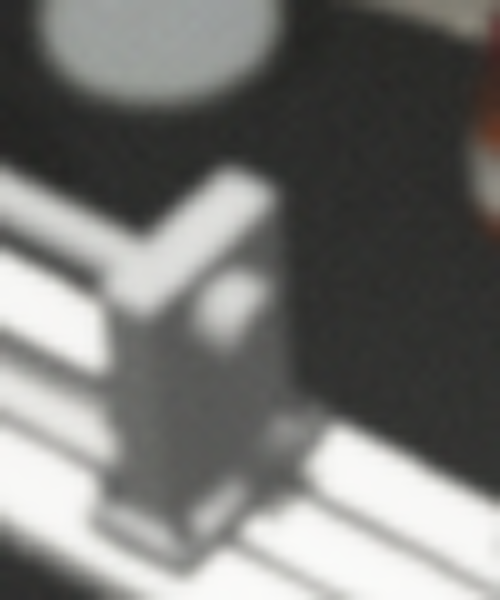

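Call:
arm_command --commands '[-0.0015, 0, 0, 0, 0, 0, 0, 0, 0, 0, 0, 0, 0, 0, 0, 0, 0, 0, 0, 0]'

```text
clock: 21.05
position: [484.7, 38.3, 53.7]
ee_rot: [-0.698, 0.716, -0.017, 0.003]
contact_force: [1.2, -3.0, 1.2]
gripper_width: 9.9
```

```bash
python3 st.py
```

```text
t 21.05 pos [484.68  38.29  53.74] stand y 139.32900275366165 stand x -0.4419649739198803 yaw err deg 0.006470054184508189 toolz [ 0.03 -0.02 -1.  ] F [ 1.22 -2.95  1.18] w 9.901294509113244
```

A commanded 1.5 mm gave no motion and the force rose only to about 3 N, so the collar is against the guide. I'm letting go and lifting clear.

Call:
arm_command --commands '[0, 0, 0, 0, 0, 0, 0, 0, 0, 0, 0, 0, 0, 0, 0, 0, 0, 0, 0, 0]' --jaw 0.6

```text
clock: 21.55
position: [484.4, 39.7, 53.1]
ee_rot: [-0.697, 0.717, -0.016, 0.003]
contact_force: [0.3, -1.0, -0.2]
gripper_width: 51.4
```

Call:
arm_command --commands '[0, 0, -0.02, 0, 0, 0, -0.025, 0, 0, 0, -0.025, 0, 0, 0, -0.025, 0, 0, 0, -0.025, 0]'

```text
clock: 22.05
position: [478.2, 41.3, 172.9]
ee_rot: [-0.697, 0.717, -0.014, -0.002]
contact_force: [1.6, -0.3, 0.3]
gripper_width: 51.2
```

Run:
```python
from st import *
st()
for n in ['scene','scene','side','wrist','wrist']:
  im=snap(n,n+'17.png')
  for t in('rod','collar','eye','rest'):
   for k in arm.place_of(n,t)[:1]: print(n,t,k['confidence'],world(n,k['centre']))
im=cv2.imread('pics/scene17.png')
cv2.imwrite(f'pics/scene17c.png',cv2.resize(im[130:250,190:350],None,fx=5,fy=5,interpolation=cv2.INTER_CUBIC))
im=cv2.imread('pics/side17.png')
cv2.imwrite(f'pics/side17c.png',cv2.resize(im[150:300,290:390],None,fx=5,fy=4,interpolation=cv2.INTER_CUBIC))
```

```text
t 22.05 pos [478.21  41.26 172.89] stand y 142.12530140497256 stand x -6.988883187882105 yaw err deg -0.09365941099984121 toolz [ 0.02 -0.02 -1.  ] F [ 1.56 -0.28  0.29] w 51.23290439469741
scene rod 0.83 [485.04 200.    68.23]
scene collar 0.6 [ 480.27 -109.12   72.6 ]
scene eye 0.77 [ 479.19 -109.09   70.16]
scene rest 0.77 [486.1   82.27  73.56]
scene rod 0.94 [484.79 199.09  69.82]
scene collar 0.58 [ 480.45 -110.88   69.01]
scene eye 0.62 [ 482.82 -112.22   71.79]
scene rest 0.63 [482.14  82.51  72.95]
side rod 0.74 [488.33 202.93  69.71]
side collar 0.67 [ 478.66 -116.25   69.89]
side eye 0.87 [ 476.09 -109.16   72.23]
wrist rod 0.3 [485.55  88.34  75.63]
wrist eye 0.39 [ 483.03 -104.43   -0.28]
wrist rest 0.61 [483.56  86.94  73.86]
wrist rest 0.96 [484.27  88.06  75.43]
```

View pics/scene17c.png

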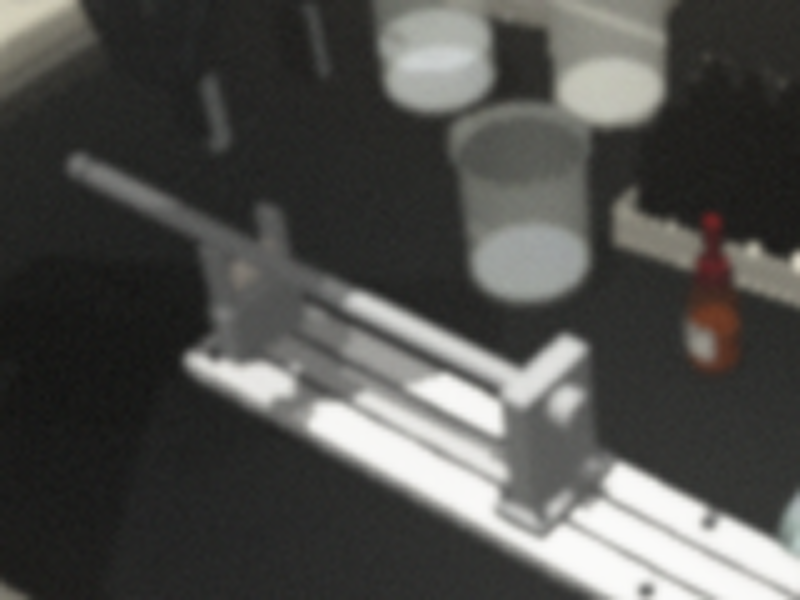

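View pics/side17c.png

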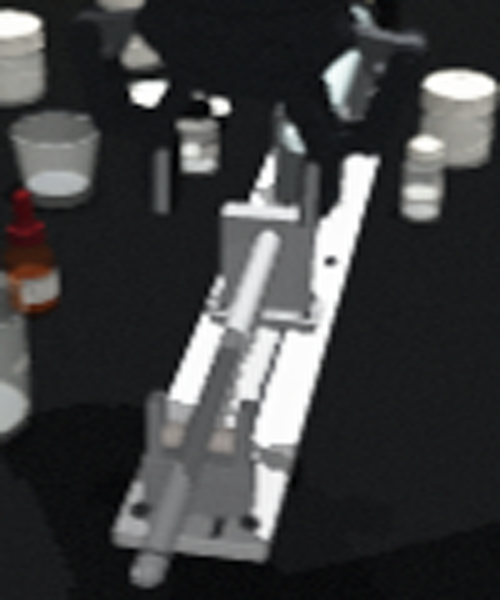

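View pics/wrist17.png

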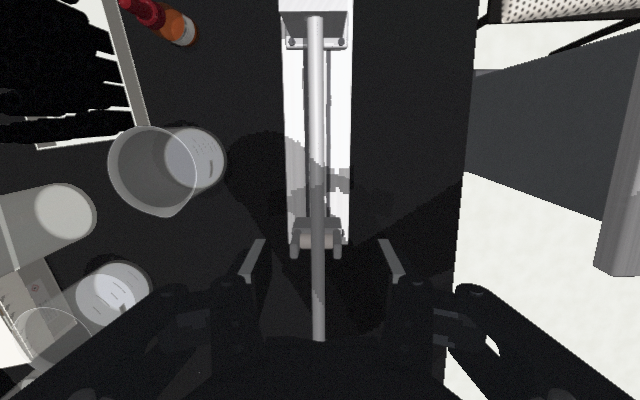

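Run:
```python
from st import *
x,e=tri([ray('scene',(190+70/5,130+161/5)),ray('side',(290+148/5,150+578/4))]);print(x,e,(x[:2]-[481.4,-101])@[.0267,.99964])
st()
```

```text
[484.84 200.09  72.75] [np.float64(0.45429725116352326), np.float64(0.4542972511634825)] 301.0716458417169
t 23.3 pos [478.51  41.25 171.97] stand y 142.1246525164613 stand x -6.682171543464702 yaw err deg -0.0915766085410552 toolz [ 0.02 -0.02 -1.  ] F [ 0.09 -0.04 -0.22] w 51.212390844614355
```

The stop and the strain released when I opened both indicate contact, but the triangulated nose is about 5 mm short of nominal, which is within reach of the calibration errors. I'll look at the collar and plate from the tube side to settle it.

Call:
arm_command --commands '[0.027, -0.001, 0, 0, 0.027, -0.001, 0, 0, 0.027, -0.001, 0, 0, 0.027, -0.001, 0, 0, 0.025, 0, 0, 0]'

```text
clock: 23.8
position: [480.0, -93.4, 175.4]
ee_rot: [-0.7, 0.714, -0.014, -0.001]
contact_force: [0.3, -0.1, -0.5]
gripper_width: 50.9
```

Call:
arm_command --commands '[0, 0, 0, 0, 0, 0, 0, 0, 0, 0, 0, 0, 0, 0, 0, 0, 0, 0, 0, 0]'

```text
clock: 24.3
position: [479.8, -94.0, 175.3]
ee_rot: [-0.699, 0.715, -0.014, -0.001]
contact_force: [0.4, -1.0, 0.5]
gripper_width: 50.8
```

Run:
```python
from st import *
im=snap('wrist','w18.png')
for t in('collar','eye'):
   for k in arm.place_of('wrist',t)[:1]: print(t,k['confidence'],world('wrist',k['centre']))
st()
for y in (-94,-108,-113,-120,-125): print(y,proj('wrist',[481.2,y,79.5]),proj('wrist',[481.2,y,90]))
```

```text
collar 0.89 [ 483.67 -111.96   75.02]
eye 0.84 [ 478.88 -108.74   72.57]
t 24.45 pos [479.8  -94.17 175.31] stand y 6.782754435548795 stand x -1.782882427402234 yaw err deg 0.16999063945033877 toolz [ 0.02 -0.02 -1.  ] F [ 1.28 -1.56 -0.45] w 51.491250904871116
-94 [322.16 201.23] [321.96 204.71]
-108 [321.75 184.76] [321.52 187.58]
-113 [321.6  178.76] [321.36 181.34]
-120 [321.38 170.26] [321.14 172.48]
-125 [321.23 164.1 ] [320.97 166.07]
```

View pics/w18.png

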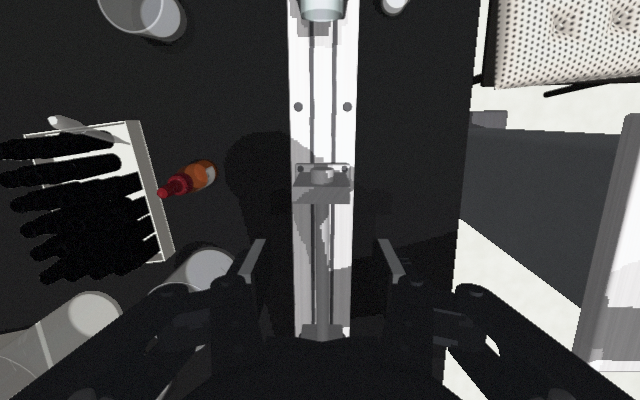

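Run:
```python
from h import *
im=cv2.imread('pics/w18.png')
cv2.imwrite('pics/w18c.png',cv2.resize(im[155:215,285:360],None,fx=10,fy=10,interpolation=cv2.INTER_CUBIC))
for n,p in {'face z90':[481.2,-108,90],'back z90':[481.2,-94,90],'face z83.5 (collar top)':[481.2,-108,83.5],'face-4.5':[481.2,-112.5,83.5],'tail top':[481.2,-120,83.5]}.items(): print(n,(proj('wrist',p)-[285,155])*10)
```

```text
face z90 [365.2039623 325.7998899]
back z90 [369.56828215 497.09832471]
face z83.5 (collar top) [366.63564131 308.07108291]
face-4.5 [365.24876829 253.28375066]
tail top [362.90764927 160.79967762]
```

View pics/w18c.png

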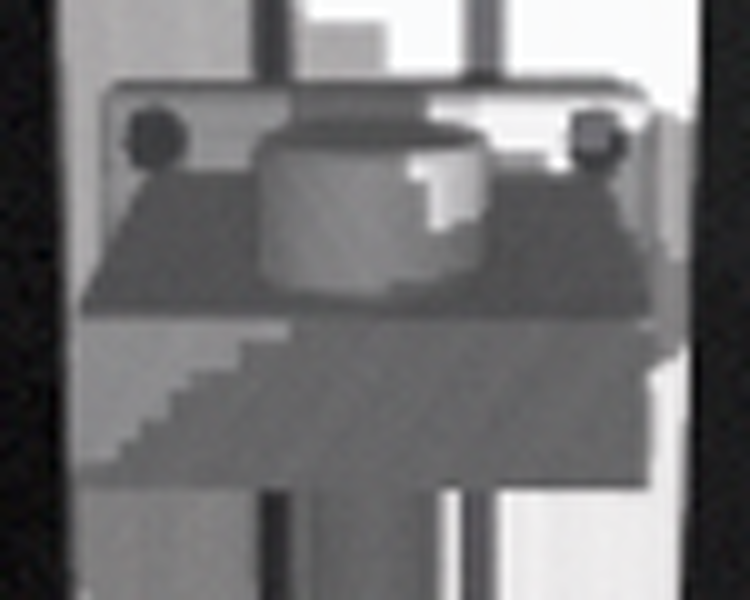

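In the crop the plate's face edge is at row 316 and the collar's front top at row 297. For touching, row 298 is predicted once the 10-row offset of the plate edge is taken off. So the collar is flush with the plate, and I'm handing in.

Run:
```python
from st import *
print(arm.job_done()); st()
```

```text
the job is handed in; nothing more can be done
None
the job is handed in; nothing more can be done
```

The rod is out of the tube, with its collar against the guide plate. It lies let go through the eye and over the roller rest. I handed the job in at about 24.5 s; the hand-in gives no verdict.

**What I did:** I drew it in three strokes, one between the tube and the guide and two beyond the guide. I crept the last few millimetres until a further 1.5 mm of commanded pull gave no motion, with about 3 N showing at the end of that call. Then I opened the gripper and lifted clear.

**Last checks:**
- **Collar:** the close-up from the tube side shows it flush with the plate, within about 1 mm.
- **Rod level:** the nose tip measured z ≈ 73 mm, just past the roller.
- **Forces:** the contact force stayed around 3 N or less in every reading. I only read it at the end of each move, so brief peaks were not seen.
- **Bystanders:** they looked unmoved in the pictures I viewed, but I did not measure them again at the end.

**Disagreement:** triangulating the nose put it at stand y ≈ 301 mm, against the 306 mm expected with the collar touching. I put this down to calibration error, blur at the tip and an uncertain stand origin, because the stop and the close-up both show contact. The gripper also ended up tilted about 2°, which I could not command back; it had no visible effect on the draw.

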